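Dispense one blank specimen stub and nudge it onto the round plate

TASK

Press the black plunger knob of the stub dispenser all the way down once and let it come back up, so that a single aluminium stub slides out onto the bench. Then push that stub across the bench with the fingertips, without picking it up or tipping it over, until it sits wholly on the round steel plate (not the square one). Leave the other two stubs in the dispenser and do not disturb the jar, the screwdriver or the case.

Things in the scene. Friction and masses are not known exactly. Their poses are not given: they have to be found in the camera images.
- dispenser: Stub dispenser, fixed to the bench, its outlet facing away from the robot. Origin: at bench height on the axis of the magazine; stubs come out along its -x, the plunger lies along +x. Magazine: open-topped aluminium shaft, 41 x 41 mm outside, 36 mm high; the stubs stand in it on the bench itself. Behind it, from x = 20 to 93 mm, a white housing 50 mm wide (76 mm at its 4 mm high feet), 36 mm high.
- outlet (a point): Foot of the outlet slot (33 mm wide, 13 mm high) in the magazine's -x face, at bench height, 20 mm from the dispenser's origin. A slow press (30 mm/s) leaves the stub's centre about 47 mm from the dispenser's origin, a fast one shoots it out up to 140 mm. On release the pusher goes back in and the other stubs drop by one; a second press would push out the next.
- knob_top (a point): Centre of the top face of the plunger knob, a black disc 30 mm in diameter and 7 mm thick on a steel stem, 56 mm from the dispenser's origin along its +x axis. The top face is 64 mm above the bench when up and 48 mm when fully down. Moves with the knob.
- plunger (a joint): How far the knob is pressed, in m: 0 up (rest), 0.016 fully down (hard stop). A spring returns it; pressing takes about 3 N at the start and 7 to 8 N near the bottom. The pusher moves 3 mm per mm of knob; the stub is clear of the outlet from about 0.014 on.
- stub0: The lowest stub in the magazine, the one that comes out: plain aluminium disc 30 mm in diameter, 10 mm high, about 20 g. Origin: centre of its underside, z axis up.
- stub1: Second stub in the magazine, same size, resting on stub0. Origin: centre of its underside (10 mm above the bench at the start, on the bench after the press). Must stay in the magazine.
- stub2: Third, topmost stub in the magazine, same size. Origin: centre of its underside (20 mm above the bench at the start, 10 mm after the press). Must stay in the magazine.
- round_plate: The goal: a round mid-grey steel plate 84 mm in diameter let in flush with the bench top (nothing to bump over). Origin: its centre. It lies about 85 to 110 mm to one side or the other (+y or -y of the dispenser) of the line in which stubs come out.
- square_plate: A square mid-grey steel plate 84 x 84 mm, also flush, on the other side of that line. Not the goal. Origin: its centre.
- jar: Bystander: small closed amber glass jar, 34 mm in diameter, 42 mm high, about 165 mm from the dispenser's origin beyond the outlet. Origin: centre of its underside.
- screwdriver: Bystander: screwdriver 150 mm long with a red handle, lying on the bench along its own x axis beside the dispenser's housing, on its +y side. Origin: below its middle.
- stub_case: Bystander: closed plastic case 60 x 50 x 30 mm beside the dispenser's housing, on its -y side. Origin: centre of its underside.
There are look-alikes about, which are no part of the job. Of the things like the dispenser, leave any that is brown; of the rest the larger one is meant.

How it is judged:
On the way, in this order (a step that is already met when the one before it is completed fails the run):
1. the knob is pressed down and the lowest stub is out of the outlet (value of joint plunger above 0.013 m and x of stub0 in the frame of dispenser below -0.035 m).
2. the knob is let go and is back up, the stub lying in front of the outlet (value of joint plunger below 0.002 m and x of stub0 in the frame of dispenser below -0.034 m and height (world z) of stub0 below 0.004 m), for 0.1 s.
At the end, for the whole second after the job is handed in: The stub lies flat and still, its centre within 28 mm of the round plate's centre; the knob is up; the other two stubs are down by one in the magazine, within 10 mm of its axis; jar, screwdriver and case are within 20 mm of where they were (horizontal distance between stub0 and round_plate below 0.028 m and height (world z) of stub0 below 0.003 m and angle between stub0's own z axis and vertical below 0.1 rad and linear speed of stub0 below 0.01 m/s and value of joint plunger below 0.002 m and x of each of stub1, stub2 in the frame of dispenser above -0.008 m and horizontal distance between each of stub1, stub2 and dispenser below 0.01 m and height (world z) of stub1 below 0.004 m and height (world z) of stub2 below 0.014 m and distance of each of jar, screwdriver, stub_case from where it was at the start of the episode below 0.02 m); the robot touches nothing.
It fails at once if the stub is lifted off the bench (more than 12 mm) (height (world z) of stub0 above 0.012 m).
It fails at once if the stub is tipped over (angle between stub0's own z axis and vertical above 0.7 rad).
It fails at once if another stub is pushed out of the magazine by 8 mm or more (a second press) (x of any of stub1, stub2 in the frame of dispenser below -0.008 m).
It fails at once if another stub is lifted in the magazine (height (world z) of stub1 above 0.018 m or height (world z) of stub2 above 0.028 m).
It fails at once if the jar, the screwdriver or the case is moved by more than 20 mm (distance of any of jar, screwdriver, stub_case from where it was at the start of the episode above 0.02 m).
It also fails if it takes over 38 s, if anything falls off the work surface, if the arm or the gripper's body presses on something with over 40 N, if the wrist force passes 120 N, or if a joint passes its speed limit or range.

ROBOT

A 7-joint arm with a two-finger parallel gripper is mounted at the origin on the work surface. World frame = base frame: x ahead of the robot, y to its left, z up, the work surface at z = 0. Lengths are in m, angles in rad, forces in N, time in s.
With the tool pointing down it reaches from about 0.4 to 0.85 m from the base axis. Payload 10.4 kg.
Tool frame: the origin (TCP) lies midway between the tips of the shut fingers; the grasp point (between the pads) lies 19 mm behind it; z points along the fingers, y is the direction in which the jaws open and shut (so a half turn about z gives the same grasp; the last joint's range is limited). The gripper opens to 87 mm and grips with 3 to 60 N. Pads are 19 mm wide; open, the fingers measure 117 mm over their backs; the gripper's body (75 mm by 190 mm) begins 51 mm behind the grasp point.
Start: joints at [1.167, 0.332, -0.065, 1.46, 0.022, 1.35, -0.088], TCP at [0.232, -0.58, 0.223] pointing down, gripper open.
Joint ranges: [-2.6, 2.6], [-0.5, 2.12], [-1.47, 1.34], [0.16, 2.42], [-1.27, 4.41], [0.06, 2.06], [-2.6, 2.6]. Speed limits (rad/s): [2.22, 2.22, 2.79, 2.79, 3.14, 3.14, 3.14].

INTERFACE

Orientations are given as a unit quaternion [x, y, z, w].
In Python, from bench import r gives the robot as it stands.
- The arm moves only by the tool step_arm, never from a script. Its argument "increments" is a list of rows, each a list of 2 entries, a list of its own where there are three numbers: the shift along the tool's x, y, z in m, then the turn, a rotation vector about the tool's x, y, z in rad. A call has 1 to 5 rows; each row is the pose to reach, as a shift and turn from the pose measured when the call began, along the tool's axes at that moment; what a row does not reach only later rows make up. A row lasts 1/10 s, in which the tool goes at most 50 mm and 8.59 degrees, less where a joint would pass 70% of its speed; a pose out of reach is approached as far as the arm can. A call with a gripper value outside its range is refused whole. "hand" is the closure, from -1 (fully open) to 1 (shut), so that 0 is half open, set as the call begins (left out, the last holds). The fingers move at their own pace and stop on an object; "grip_force" is the grip in N (left out, the last holds). Time passes only in rows, so rows that repeat a pose let the fingers close. It gives the time, the measured TCP pose, the force and the opening at its end, in the units of the state.
- r.read_state(): the state, without advancing time (a new reading comes with each control period).
- r.camera(name): name is "side" or "top" or "wrist"; returns a dict with "pixels" (384x512x3 uint8, blue, green, red), "camera_matrix" (3x3 intrinsics, pixels), "extrinsics" (4x4, takes a point from camera to world coordinates). Camera axes: x right, y up, looking along -z (the intrinsics and any distortion apply to the point x, -y, -z); pixel columns grow to the right and rows downward; lengths in m; the calibration is good to about 2 mm. A picture is of the moment at which its call begins. There is no depth.
- r.close_job(): hands the job in, once; it reports no verdict.
The state is a dict: "time": time; "joint_positions": joint angles; "joint_vel": joint speeds; "joint_torque": joint torques, N m; "ee_pos": TCP position; "eef_rot": TCP orientation; "ft_force": force on the tool from outside, world axes, zero at the start; "torque": the same for the moment, N m; "width": finger opening in m.
Only numpy, scipy, OpenCV 4.12 (cv2) and the standard library are available. Lean on these libraries where they do the work, as an engineer would, in place of code of your own. Each camera call takes 0.05 s, during which the arm holds its last target.

## Working session

There is one attempt and no reset: what is moved stays moved. The work goes in short steps, Python scripts to look and compute and a tool call to move; the robot and the scene stay as the last step left them, time stands still between calls to the robot, and variables do not carry over. Pictures are saved under pics/ and viewed, and the job is handed in when it is done.

Besides the shell and the picture viewer there is one more tool, called after "Emit:" as name(argument=value, ...), one argument or row to a line, values as JSON. step_arm: Moves the arm, as the interface text tells. Its arguments: {"type":"object","properties":{"increments":{"type":"array"},"hand":{"type":"number"},"grip_force":{"type":"number"}},"required":["increments"]}

```bash
ls; mkdir -p pics
python3 - <<'E'
from bench import r
import cv2,json
s=r.read_state();print(s)
for n in ["side","top","wrist"]:
    c=r.camera(n);cv2.imwrite(f"pics/{n}0.png",c["pixels"]);print(n,c["camera_matrix"],c["extrinsics"],[k for k in c])
E
```

```text
pics
{'time': 0.0, 'joint_positions': array([ 1.16740051,  0.33284701, -0.06469349,  1.46096086,  0.02160374,
        1.34987644, -0.08850714]), 'joint_vel': array([-8.51410701e-04,  1.50600828e-04,  9.49555573e-04, -7.00796170e-04,
       -7.06535622e-05, -1.02746740e-03, -2.36087345e-03]), 'joint_torque': array([ 2.06394543e-04, -6.23248959e+01,  2.49636039e-02, -3.89888906e+01,
       -6.13347092e-02,  3.97779245e-02,  1.28026682e-04]), 'ee_pos': array([ 0.23213263, -0.57987462,  0.22176011]), 'eef_rot': array([ 9.81927925e-01,  1.89253965e-01, -1.66814357e-04, -6.77808172e-04]), 'ft_force': array([-0.21734099, -0.02702143, -0.30297611]), 'torque': array([ 0.00357317, -0.05111537, -0.04117868]), 'width': 0.08677551580817172}
side [[348.03103512   0.         252.57171232]
 [  0.         348.03103512 196.9396058 ]
 [  0.           0.           1.        ]] [[-0.82924342  0.36153706 -0.42619985  0.23287373]
 [-0.5588125  -0.54885594  0.62167977  0.48724232]
 [-0.00916204  0.75368967  0.6571666   0.57290741]
 [ 0.          0.          0.          1.        ]] ['pixels', 'camera_matrix', 'extrinsics']
top [[445.31779045   0.         253.46699096]
 [  0.         445.31779045 198.41142115]
 [  0.           0.           1.        ]] [[-0.19461574  0.96009401 -0.20085868  0.39504181]
 [-0.98087497 -0.18986395  0.04284836  0.04853343]
 [ 0.00300263  0.20535622  0.97868269  0.85266828]
 [ 0.          0.          0.          1.        ]] ['pixels', 'camera_matrix', 'extrinsics']
wrist [[340.18223663   0.         263.66925956]
 [  0.         340.18223663 188.50904276]
 [  0.           0.           1.        ]] [[ 0.371522    0.89527952  0.24585763  0.30123595]
 [-0.92842181  0.35885186  0.09621996 -0.55324983]
 [-0.0020827  -0.26400742  0.9645184   0.38349029]
 [ 0.          0.          0.          1.        ]] ['pixels', 'camera_matrix', 'extrinsics']
```

View pics/side0.png

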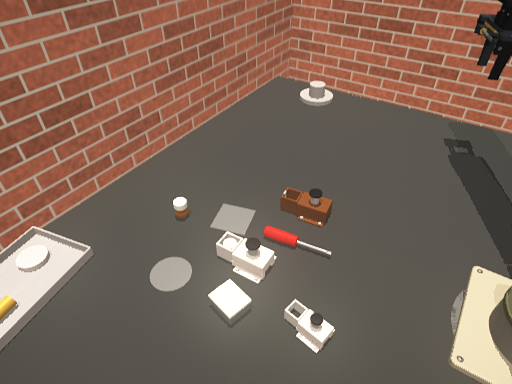

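View pics/top0.png

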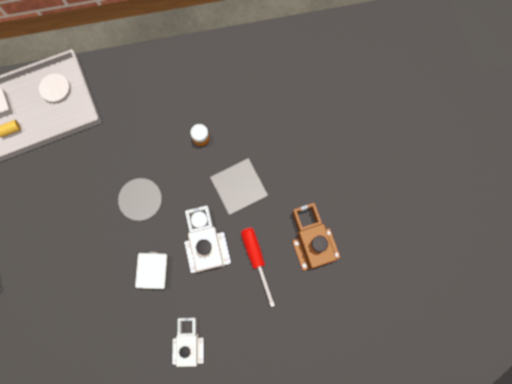

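View pics/wrist0.png

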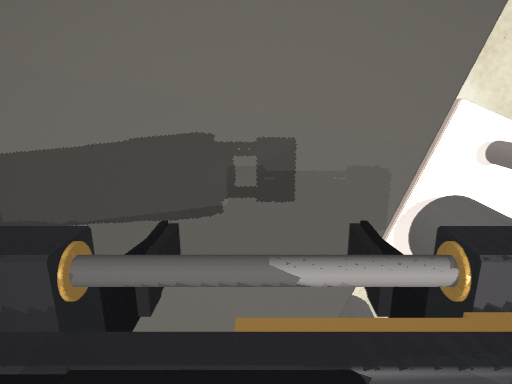

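```bash
python3 - <<'E'
import cv2
a=cv2.imread("pics/top0.png");cv2.imwrite("pics/topc.png",cv2.resize(a[110:310,100:300],None,fx=3,fy=3,interpolation=cv2.INTER_CUBIC))
a=cv2.imread("pics/side0.png");cv2.imwrite("pics/sidec.png",cv2.resize(a[180:330,130:330],None,fx=4,fy=4,interpolation=cv2.INTER_CUBIC))
E
cat > h.py <<'E'
import numpy as np,cv2
C={}
def load(r,n):
    c=r.camera(n);C[n]=(np.array(c["camera_matrix"]),np.array(c["extrinsics"]));return c["pixels"]
def ray(K,E,u,v,z):
    d=np.linalg.inv(K)@[u,v,1.];d=E[:3,:3]@(d*[1,-1,-1]);o=E[:3,3];return o+d*(z-o[2])/d[2]
def proj(K,E,p):
    q=E[:3,:3].T@(np.array(p)-E[:3,3]);q=K@(q*[1,-1,-1]);return q[:2]/q[2]
E
```

```text
(no output)
```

View pics/topc.png

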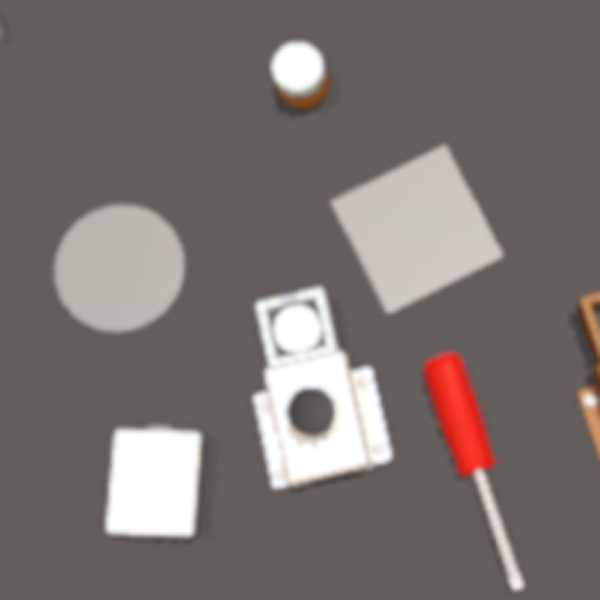

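View pics/sidec.png

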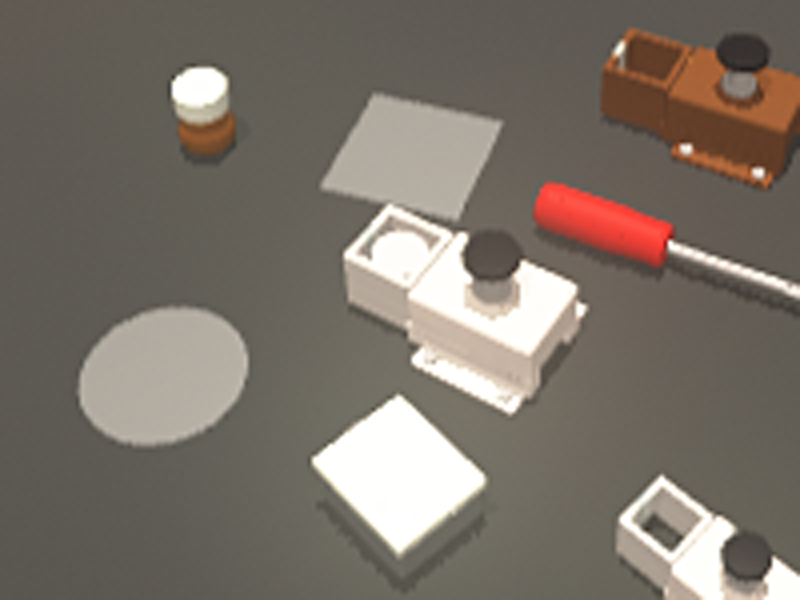

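```bash
cat > m.py <<'E'
from bench import r
from h import *
load(r,"top");load(r,"side")
T=lambda x,y,z:ray(*C["top"],100+(x+.5)/3-.5,110+(y+.5)/3-.5,z)
S=lambda x,y,z:ray(*C["side"],130+(x+.5)/4-.5,180+(y+.5)/4-.5,z)
np.set_printoptions(precision=4,suppress=True)
print("knobT",T(312,411,.064),"S",S(493,252,.064))
print("stub2 top",T(298,328,.030),S(402,252,.030))
for p in [(256,299),(325,288),(266,366),(343,352),(368,467),(289,484)]:print("topcorner",T(*p,.036))
print("side corners",S(392,206,.036),S(346,256,.036),S(453,236,.036))
print("plate",T(120,268,0),S(164,375,0), "ext",T(54,268,0),T(186,268,0))
print("jar",T(298,68,.042),S(200,85,.042))
for p in [(114,430),(201,430),(194,537),(106,535)]:print("case",T(*p,.03))
print("case S",S(400,477,.03))
for p in [(425,365),(462,357),(458,474),(494,466),(516,585)]:print("scr",T(*p,.01))
for p in [(331,202),(445,145),(504,255),(389,314)]:print("sq",T(*p,.0))
E
python3 m.py
```

```text
knobT [0.4884 0.1174 0.064 ] S [0.4873 0.117  0.064 ]
stub2 top [0.5451 0.12   0.03  ] [0.5435 0.1182 0.03  ]
topcorner [0.567 0.142 0.036]
topcorner [0.5655 0.0987 0.036 ]
topcorner [0.5245 0.1428 0.036 ]
topcorner [0.5238 0.0949 0.036 ]
topcorner [0.4518 0.0924 0.036 ]
topcorner [0.4511 0.141  0.036 ]
side corners [0.5637 0.0994 0.036 ] [0.5622 0.1402 0.036 ] [0.5246 0.0989 0.036 ]
plate [0.612  0.2296 0.    ] [0.6113 0.2292 0.    ] ext [0.6204 0.2718 0.    ] [0.6037 0.1875 0.    ]
jar [0.7088 0.0904 0.042 ] [0.7095 0.0886 0.042 ]
case [0.5046 0.2414 0.03  ]
case [0.4942 0.1891 0.03  ]
case [0.4315 0.2032 0.03  ]
case [0.443  0.2551 0.03  ]
case S [0.4649 0.2248 0.03  ]
scr [0.5096 0.0468 0.01  ]
scr [0.5101 0.0227 0.01  ]
scr [0.4384 0.0395 0.01  ]
scr [0.4389 0.0165 0.01  ]
scr [0.3654 0.0177 0.01  ]
sq [0.6291 0.087  0.    ]
sq [0.6529 0.0059 0.    ]
sq [ 0.572  -0.0176  0.    ]
sq [0.5481 0.0633 0.    ]
```

```bash
cat >> h.py <<'E'
from scipy.spatial.transform import Rotation as Ro
def plan(r,pos,yaw_deg,n):
    s=r.read_state();R=Ro.from_quat(s["eef_rot"]);p=s["ee_pos"]
    a=np.radians(yaw_deg);Rt=Ro.from_matrix(np.array([[np.cos(a),np.sin(a),0],[np.sin(a),-np.cos(a),0],[0,0,-1]]))
    d=R.inv().apply(np.array(pos)-p);w=(R.inv()*Rt).as_rotvec()
    print("t",round(s["time"],2),"p",p.round(4),"yaw",np.degrees(np.arctan2(*R.as_matrix()[[1,0],0])).round(1),"w",round(s["width"],4),"F",np.round(s["ft_force"],2))
    for i in range(1,n+1):
        print([[round(float(x),4) for x in d*i/n],[round(float(x),4) for x in w*i/n]],end=",\n")
E
python3 - <<'E'
from bench import r
from h import *
plan(r,[0.37,-0.38,0.23],42,5)
E
```

```text
t 0.25 p [ 0.2323 -0.5801  0.2222] yaw 21.8 w 0.0876 F [-0.05  0.14  0.37]
[[0.0404, -0.0269, -0.0015], [-0.0001, -0.0, -0.0704]],
[[0.0809, -0.0538, -0.0031], [-0.0002, -0.0, -0.1409]],
[[0.1213, -0.0807, -0.0046], [-0.0003, -0.0001, -0.2113]],
[[0.1618, -0.1076, -0.0062], [-0.0005, -0.0001, -0.2818]],
[[0.2022, -0.1346, -0.0077], [-0.0006, -0.0001, -0.3522]],
```

Emit:
step_arm(
  increments=[
    [[0.04, -0.027, 0], [0, 0, -0.07]],
    [[0.081, -0.054, -0.003], [0, 0, -0.14]],
    [[0.121, -0.081, -0.005], [0, 0, -0.21]],
    [[0.162, -0.108, -0.006], [0, 0, -0.28]],
    [[0.202, -0.135, -0.008], [0, 0, -0.35]],
  ],
  hand=1,
  grip_force=10,
)

```text
time: 0.75
ee_pos: [0.3704, -0.3778, 0.2304]
eef_rot: [0.933, 0.359, -0.0, -0.0]
ft_force: [0.6, -0.9, -0.3]
width: 0.0547
```

Run:
```python
from bench import r
from h import *
plan(r,[0.47,-0.16,0.20],62,5)
```

```text
t 0.75 p [ 0.3704 -0.3778  0.2304] yaw 42.0 w 0.0547 F [ 0.59 -0.87 -0.34]
[[0.044, -0.019, 0.0061], [-0.0001, -0.0, -0.0697]],
[[0.0879, -0.038, 0.0122], [-0.0001, -0.0, -0.1393]],
[[0.1319, -0.057, 0.0182], [-0.0002, -0.0, -0.209]],
[[0.1759, -0.0761, 0.0243], [-0.0003, -0.0001, -0.2787]],
[[0.2198, -0.0951, 0.0304], [-0.0003, -0.0001, -0.3483]],
```

Tracking is good.

Emit:
step_arm(
  increments=[
    [[0.044, -0.019, 0.006], [0, 0, -0.07]],
    [[0.088, -0.038, 0.012], [0, 0, -0.14]],
    [[0.132, -0.057, 0.018], [0, 0, -0.21]],
    [[0.176, -0.076, 0.024], [0, 0, -0.28]],
    [[0.22, -0.095, 0.03], [0, 0, -0.35]],
  ],
)

```text
time: 1.25
ee_pos: [0.4706, -0.1581, 0.2004]
eef_rot: [0.856, 0.517, 0.0, 0.0]
ft_force: [1.7, -0.7, 0.8]
width: 0.0152
```

Run:
```python
from bench import r
from h import *
plan(r,[0.488,0.05,0.15],78,5)
```

```text
t 1.25 p [ 0.4706 -0.1581  0.2004] yaw 62.2 w 0.0152 F [ 1.67 -0.75  0.8 ]
[[0.0385, -0.0163, 0.0101], [0.0001, 0.0, -0.055]],
[[0.0769, -0.0326, 0.0201], [0.0001, 0.0001, -0.11]],
[[0.1154, -0.0489, 0.0302], [0.0002, 0.0001, -0.165]],
[[0.1538, -0.0652, 0.0403], [0.0002, 0.0001, -0.22]],
[[0.1923, -0.0815, 0.0503], [0.0003, 0.0001, -0.275]],
```

Emit:
step_arm(
  increments=[
    [[0.038, -0.016, 0.01], [0, 0, -0.055]],
    [[0.077, -0.033, 0.02], [0, 0, -0.11]],
    [[0.115, -0.049, 0.03], [0, 0, -0.165]],
    [[0.154, -0.065, 0.04], [0, 0, -0.22]],
    [[0.192, -0.082, 0.05], [0, 0, -0.275]],
  ],
)

```text
time: 1.75
ee_pos: [0.4874, 0.0515, 0.1502]
eef_rot: [0.777, 0.63, 0.0, 0.0]
ft_force: [0.0, 1.1, 0.6]
width: 0.0002
```

Run:
```python
from bench import r
from h import *
plan(r,[0.488,0.1175,0.075],79,4)
c=load(r,"wrist");cv2.imwrite("pics/w1.png",c)
c=load(r,"side");cv2.imwrite("pics/s1.png",c)
```

```text
t 1.75 p [0.4874 0.0515 0.1502] yaw 78.1 w 0.0002 F [0.01 1.12 0.59]
[[0.0162, -0.0033, 0.0188], [0.0002, 0.0001, -0.0039]],
[[0.0324, -0.0065, 0.0376], [0.0004, 0.0001, -0.0077]],
[[0.0485, -0.0098, 0.0563], [0.0007, 0.0002, -0.0116]],
[[0.0647, -0.0131, 0.0751], [0.0009, 0.0002, -0.0155]],
```

View pics/w1.png

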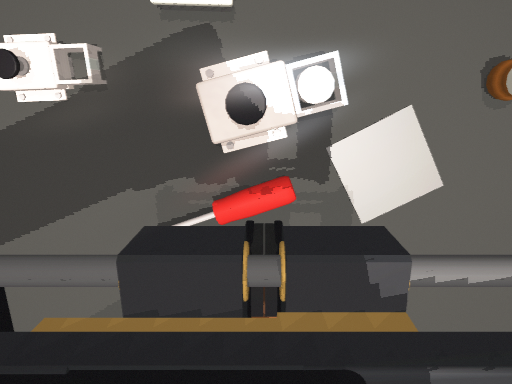

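View pics/s1.png

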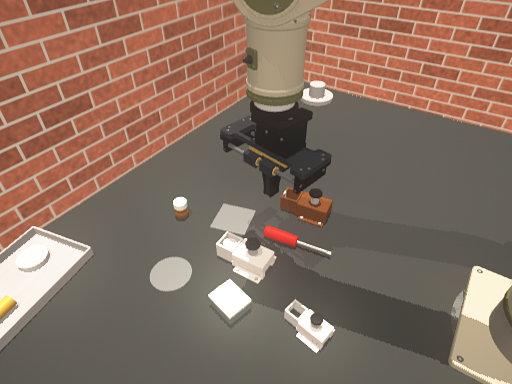

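The wrist picture shows the knob at (246,103) and the magazine at (316,84). The side picture shows the shut fingers clear of everything. Next I go above the knob.

Emit:
step_arm(
  increments=[
    [[0.016, -0.003, 0.019], [0, 0, 0]],
    [[0.032, -0.006, 0.038], [0, 0, -0.008]],
    [[0.049, -0.01, 0.056], [0, 0, -0.012]],
    [[0.065, -0.013, 0.075], [0, 0, -0.015]],
    [[0.065, -0.013, 0.075], [0, 0, -0.015]],
  ],
)

```text
time: 2.35
ee_pos: [0.4848, 0.1241, 0.0727]
eef_rot: [0.768, 0.64, -0.001, -0.002]
ft_force: [0.5, -1.5, -0.6]
width: 0.0005
```

Run:
```python
from bench import r
from h import *
plan(r,[0.488,0.1175,0.065],79,1)
c=load(r,"side");cv2.imwrite("pics/s2.png",cv2.resize(c[130:330,130:330],None,fx=3,fy=3))
```

```text
t 2.35 p [0.4848 0.1241 0.0727] yaw 79.6 w 0.0005 F [ 0.47 -1.46 -0.58]
[[-0.006, 0.0044, 0.0077], [-0.0048, -0.0017, 0.0103]],
```

View pics/s2.png

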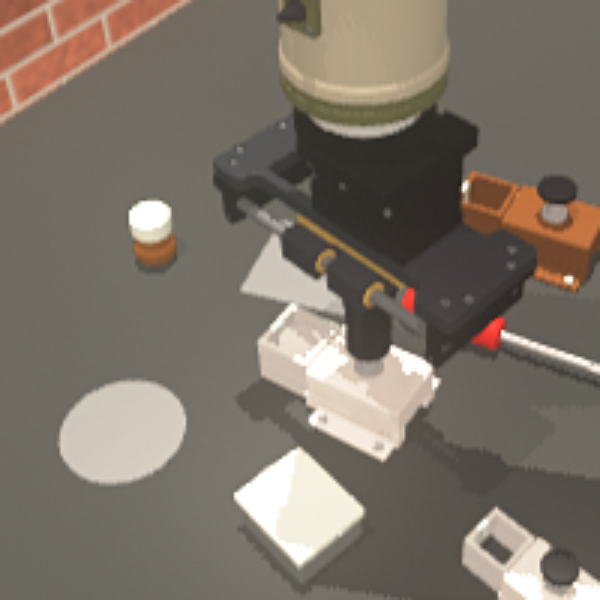

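The finger is above the knob but about 6 mm off to +y, so I correct that first.

Emit:
step_arm(
  increments=[
    [[-0.006, 0.004, 0.004], [0, 0, 0]],
    [[-0.006, 0.004, 0.004], [0, 0, 0]],
    [[-0.006, 0.004, 0.004], [0, 0, 0]],
  ],
)

```text
time: 2.7
ee_pos: [0.4891, 0.1151, 0.0704]
eef_rot: [0.769, 0.639, -0.0, -0.001]
ft_force: [0.5, -0.1, 0.3]
width: 0.0005
```

Run:
```python
from bench import r
from h import *
plan(r,[0.488,0.1175,0.048],79,5)
```

```text
t 2.7 p [0.4891 0.1151 0.0704] yaw 79.4 w 0.0005 F [ 0.47 -0.14  0.35]
[[0.0004, -0.0003, 0.0045], [-0.0005, -0.0003, 0.0014]],
[[0.0008, -0.0006, 0.009], [-0.001, -0.0005, 0.0028]],
[[0.0013, -0.0008, 0.0134], [-0.0015, -0.0008, 0.0042]],
[[0.0017, -0.0011, 0.0179], [-0.0021, -0.0011, 0.0057]],
[[0.0021, -0.0014, 0.0224], [-0.0026, -0.0014, 0.0071]],
```

Emit:
step_arm(
  increments=[
    [[0.002, -0.001, 0.003], [0, 0, 0]],
    [[0.002, -0.001, 0.006], [0, 0, 0]],
    [[0.002, -0.001, 0.009], [0, 0, 0]],
    [[0.002, -0.001, 0.012], [0, 0, 0]],
    [[0.002, -0.001, 0.015], [0, 0, 0]],
  ],
)

```text
time: 3.2
ee_pos: [0.4887, 0.1174, 0.0556]
eef_rot: [0.769, 0.639, -0.0, -0.001]
ft_force: [-2.0, -1.8, 6.5]
width: 0.0004
```

Run:
```python
from bench import r
from h import *
plan(r,[0.488,0.1175,0.048],79,3)
```

```text
t 3.2 p [0.4887 0.1174 0.0556] yaw 79.4 w 0.0004 F [-2.05 -1.82  6.54]
[[0.0, -0.0002, 0.0025], [-0.0007, -0.0004, 0.0024]],
[[0.0, -0.0004, 0.0051], [-0.0013, -0.0008, 0.0048]],
[[0.0, -0.0007, 0.0076], [-0.002, -0.0012, 0.0072]],
```

Emit:
step_arm(
  increments=[
    [[0, 0, 0.003], [0, 0, 0]],
    [[0, 0, 0.006], [0, 0, 0]],
    [[0, 0, 0.0085], [0, 0, 0]],
    [[0, 0, 0.0085], [0, 0, 0]],
  ],
)

```text
time: 3.6
ee_pos: [0.4888, 0.1174, 0.0483]
eef_rot: [0.769, 0.639, -0.0, -0.001]
ft_force: [-6.8, -2.2, 20.1]
width: 0.0007
```

Run:
```python
from bench import r
from h import *
plan(r,[0.488,0.1175,0.048],79,1)
c=load(r,"side");cv2.imwrite("pics/s3.png",cv2.resize(c[180:330,130:330],None,fx=4,fy=4))
```

```text
t 3.6 p [0.4888 0.1174 0.0483] yaw 79.4 w 0.0007 F [-6.81 -2.23 20.08]
[[-0.0001, -0.0008, 0.0003], [-0.0017, -0.0002, 0.0073]],
```

View pics/s3.png

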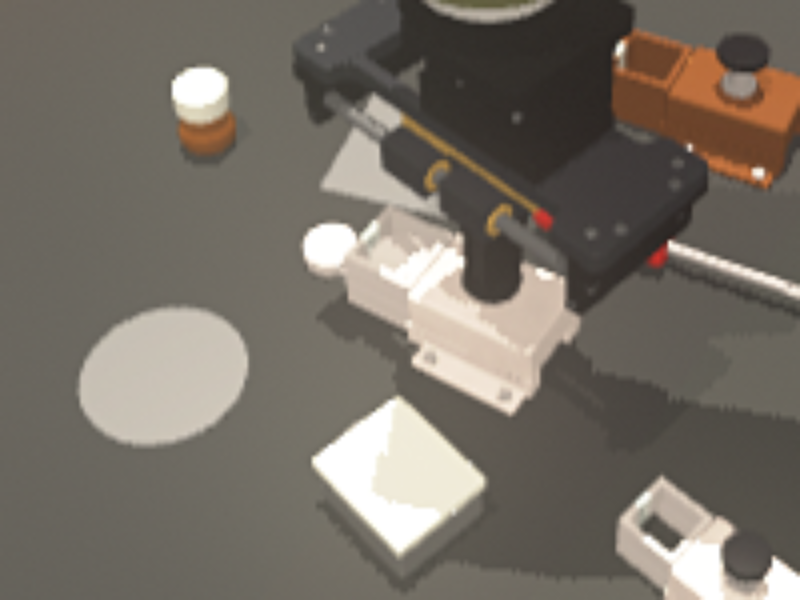

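The stub is out at crop (331,247), and 20 N at z = 48 mm means the hard stop is reached. I raise the tool straight up.

Emit:
step_arm(
  increments=[
    [[0, 0, -0.012], [0, 0, 0]],
    [[0, 0, -0.03], [0, 0, 0]],
    [[0, 0, -0.05], [0, 0, 0]],
    [[0, 0, -0.07], [0, 0, 0]],
    [[0, 0, -0.07], [0, 0, 0]],
  ],
)

```text
time: 4.15
ee_pos: [0.4904, 0.118, 0.1208]
eef_rot: [0.769, 0.639, 0.001, 0.0]
ft_force: [0.4, 0.4, -0.6]
width: 0.0002
```

Run:
```python
from bench import r
from h import *
plan(r,[0.57,0.06,0.11],79,2)
c=load(r,"side");cv2.imwrite("pics/s4.png",cv2.resize(c[180:330,130:330],None,fx=4,fy=4,interpolation=cv2.INTER_CUBIC))
c=load(r,"wrist");cv2.imwrite("pics/w4.png",c)
c=load(r,"top");cv2.imwrite("pics/t4.png",c)
S=lambda x,y,z:ray(*C["side"],130+(x+.5)/4-.5,180+(y+.5)/4-.5,z)
print(S(331,242,.01))
```

```text
t 4.15 p [0.4904 0.118  0.1208] yaw 79.4 w 0.0002 F [ 0.44  0.44 -0.62]
[[-0.0212, 0.0444, 0.0055], [0.0011, -0.0008, 0.0038]],
[[-0.0424, 0.0889, 0.011], [0.0023, -0.0015, 0.0076]],
[0.59114526 0.12002027 0.01      ]
```

View pics/s4.png

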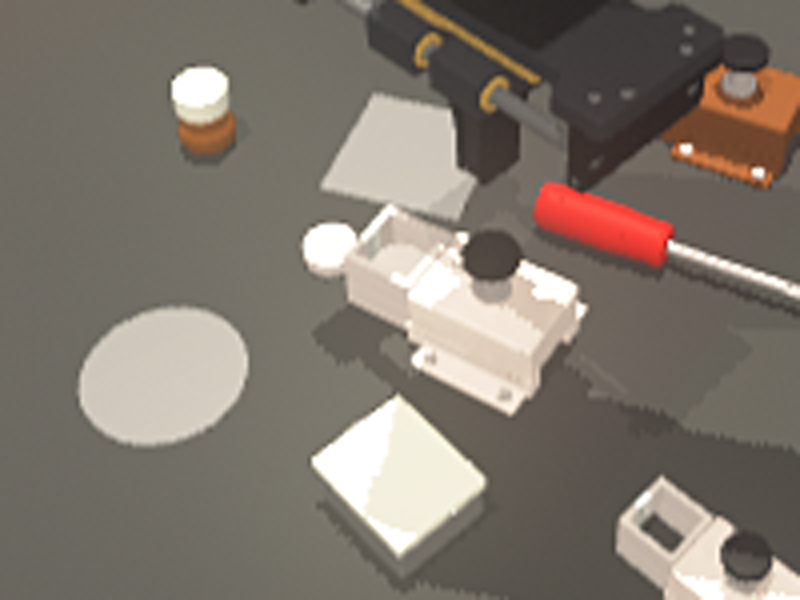

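View pics/w4.png

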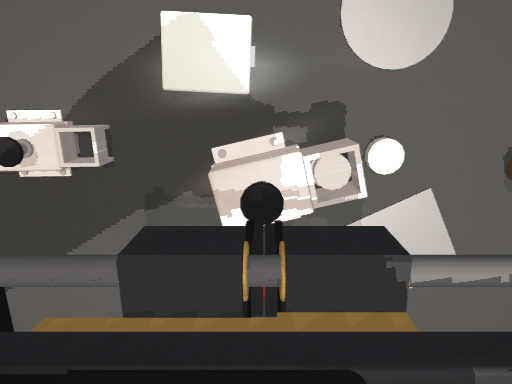

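View pics/t4.png

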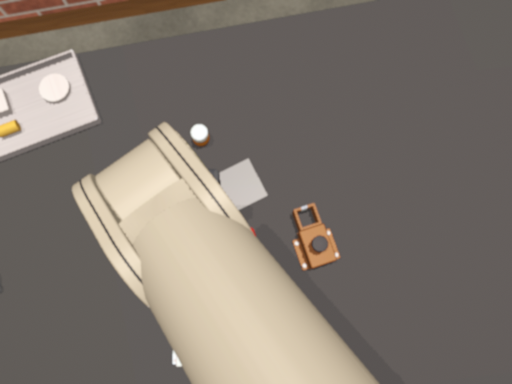

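The knob is back up and the stub lies at (0.591, 0.120). I will push with the two tips slightly open, as a V, starting from the stub's -y side.

Run:
```python
from bench import r
from h import *
plan(r,[0.592,0.065,0.10],90,4)
```

```text
t 4.3 p [0.4886 0.1172 0.1177] yaw 79.4 w -0.0 F [ 0.05 -0.43  0.38]
[[-0.0081, 0.0278, 0.0044], [-0.0005, -0.0, -0.0462]],
[[-0.0161, 0.0556, 0.0088], [-0.0011, -0.0, -0.0923]],
[[-0.0242, 0.0834, 0.0131], [-0.0016, -0.0001, -0.1385]],
[[-0.0323, 0.1113, 0.0175], [-0.0021, -0.0001, -0.1847]],
```

Emit:
step_arm(
  increments=[
    [[-0.008, 0.028, 0.004], [0, 0, -0.046]],
    [[-0.016, 0.056, 0.009], [0, 0, -0.092]],
    [[-0.024, 0.083, 0.013], [0, 0, -0.138]],
    [[-0.032, 0.111, 0.017], [0, 0, -0.185]],
    [[-0.032, 0.111, 0.017], [0, 0, -0.185]],
  ],
  hand=0.68,
)

```text
time: 4.8
ee_pos: [0.5933, 0.0624, 0.098]
eef_rot: [0.708, 0.706, -0.002, -0.002]
ft_force: [0.1, -1.1, -0.7]
width: 0.014
```

Run:
```python
from bench import r
from h import *
plan(r,[0.593,0.068,0.03],90,3)
c=load(r,"side");cv2.imwrite("pics/s5.png",cv2.resize(c[150:300,130:330],None,fx=4,fy=4,interpolation=cv2.INTER_CUBIC))
c=load(r,"wrist");cv2.imwrite("pics/w5.png",c)
```

```text
t 4.8 p [0.5933 0.0624 0.098 ] yaw 89.9 w 0.014 F [ 0.08 -1.14 -0.7 ]
[[0.0019, 0.0, 0.0227], [-0.0015, -0.0, -0.0006]],
[[0.0037, 0.0, 0.0454], [-0.003, -0.0, -0.0013]],
[[0.0056, 0.0, 0.068], [-0.0044, -0.0, -0.0019]],
```

View pics/s5.png

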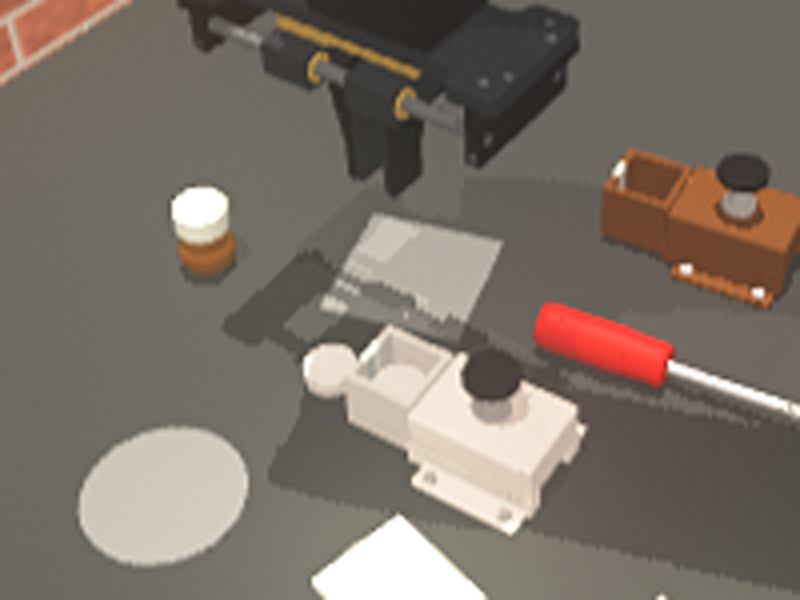

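View pics/w5.png

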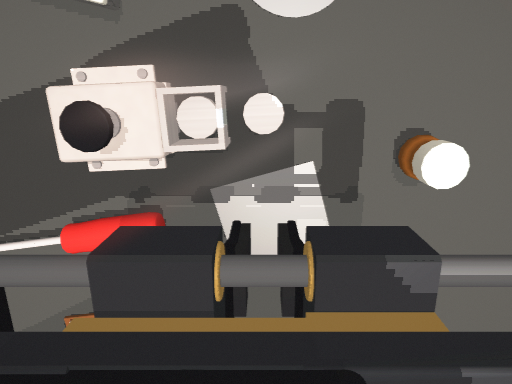

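In the wrist view the stub at (264,113) is centred between the fingers. I descend on its -y side.

Emit:
step_arm(
  increments=[
    [[0.002, 0, 0.03], [-0.001, 0, 0]],
    [[0.004, 0, 0.06], [-0.003, 0, 0]],
    [[0.005, 0, 0.08], [-0.004, 0, 0]],
    [[0.005, 0, 0.087], [-0.004, 0, 0]],
    [[0.005, 0, 0.09], [-0.004, 0, 0]],
  ],
)

```text
time: 5.4
ee_pos: [0.5899, 0.071, 0.0086]
eef_rot: [0.707, 0.707, -0.0, -0.001]
ft_force: [0.3, 0.3, -0.3]
width: 0.0141
```

Run:
```python
from bench import r
from h import *
plan(r,[0.593,0.095,0.006],90,5)
c=load(r,"side");cv2.imwrite("pics/s6.png",cv2.resize(c[150:300,130:330],None,fx=4,fy=4,interpolation=cv2.INTER_CUBIC))
```

```text
t 5.4 p [0.5899 0.071  0.0086] yaw 90.0 w 0.0141 F [ 0.3   0.3  -0.29]
[[0.0048, 0.0006, 0.0005], [-0.0004, -0.0002, 0.0001]],
[[0.0096, 0.0012, 0.001], [-0.0007, -0.0004, 0.0001]],
[[0.0144, 0.0019, 0.0016], [-0.0011, -0.0006, 0.0002]],
[[0.0192, 0.0025, 0.0021], [-0.0015, -0.0009, 0.0003]],
[[0.024, 0.0031, 0.0026], [-0.0018, -0.0011, 0.0004]],
```

View pics/s6.png

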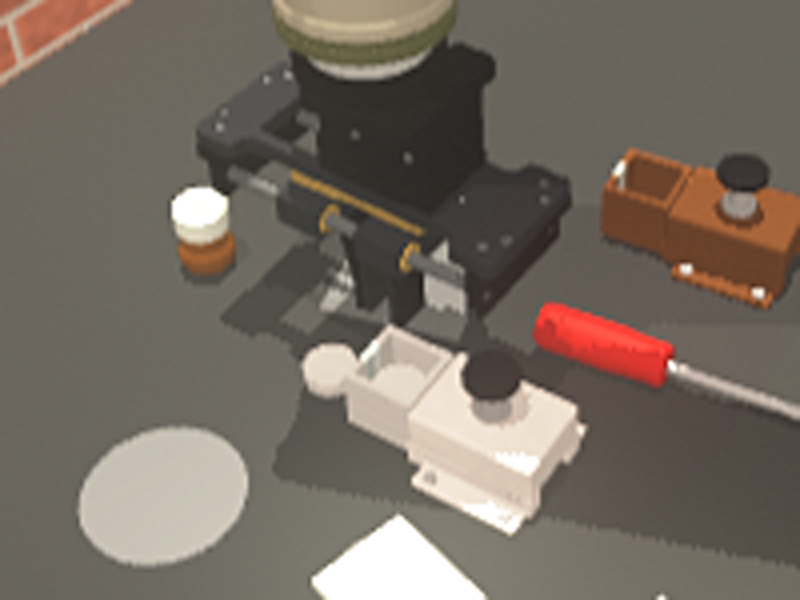

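Emit:
step_arm(
  increments=[
    [[0.002, 0.004, 0.001], [0, 0, 0]],
    [[0.006, 0.004, 0.0015], [0, 0, 0]],
    [[0.012, 0.004, 0.002], [0, 0, 0]],
    [[0.018, 0.004, 0.002], [0, 0, 0]],
    [[0.024, 0.004, 0.002], [0, 0, 0]],
  ],
)

```text
time: 5.95
ee_pos: [0.5944, 0.0957, 0.0072]
eef_rot: [0.707, 0.707, 0.0, -0.001]
ft_force: [0.3, -0.1, 0.2]
width: 0.0139
```

Run:
```python
from bench import r
from h import *
plan(r,[0.594,0.125,0.006],90,5)
c=load(r,"side");cv2.imwrite("pics/s7.png",cv2.resize(c[180:330,130:330],None,fx=4,fy=4,interpolation=cv2.INTER_CUBIC))
c=load(r,"wrist");cv2.imwrite("pics/w7.png",c)
```

```text
t 5.95 p [0.5944 0.0957 0.0072] yaw 90.0 w 0.0139 F [ 0.3  -0.13  0.17]
[[0.0058, -0.0001, 0.0002], [-0.0001, -0.0003, 0.0001]],
[[0.0117, -0.0001, 0.0005], [-0.0003, -0.0005, 0.0002]],
[[0.0175, -0.0002, 0.0007], [-0.0004, -0.0008, 0.0003]],
[[0.0234, -0.0003, 0.001], [-0.0006, -0.001, 0.0004]],
[[0.0292, -0.0004, 0.0012], [-0.0007, -0.0013, 0.0005]],
```

View pics/s7.png

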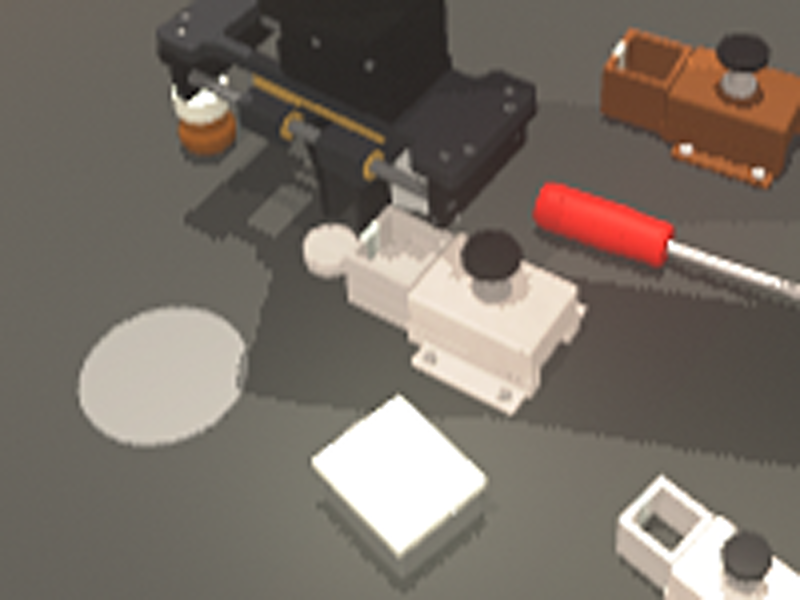

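View pics/w7.png

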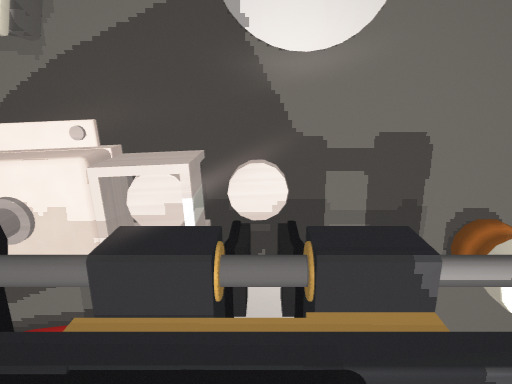

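The stub at (258,190) is about 3 mm off the finger centreline, well inside the gap, and the left finger clears the magazine. I push on in +y.

Emit:
step_arm(
  increments=[
    [[0.006, 0, 0.001], [0, 0, 0]],
    [[0.012, -0.001, 0.001], [0, 0, 0]],
    [[0.018, -0.001, 0.001], [0, 0, 0]],
    [[0.024, -0.001, 0.001], [0, 0, 0]],
    [[0.03, -0.001, 0.001], [0, 0, 0]],
  ],
)

```text
time: 6.55
ee_pos: [0.5931, 0.1271, 0.0062]
eef_rot: [0.706, 0.708, 0.0, -0.001]
ft_force: [0.2, 0.6, 0.0]
width: 0.0141
```

Run:
```python
from bench import r
from h import *
plan(r,[0.595,0.155,0.006],90,5)
c=load(r,"side");cv2.imwrite("pics/s8.png",cv2.resize(c[180:330,130:330],None,fx=4,fy=4,interpolation=cv2.INTER_CUBIC))
c=load(r,"wrist");cv2.imwrite("pics/w8.png",c)
```

```text
t 6.55 p [0.5931 0.1271 0.0062] yaw 90.1 w 0.0141 F [0.16 0.58 0.05]
[[0.0056, 0.0004, 0.0001], [-0.0002, -0.0004, 0.0004]],
[[0.0112, 0.0008, 0.0001], [-0.0003, -0.0007, 0.0008]],
[[0.0168, 0.0011, 0.0002], [-0.0005, -0.0011, 0.0011]],
[[0.0223, 0.0015, 0.0002], [-0.0007, -0.0015, 0.0015]],
[[0.0279, 0.0019, 0.0003], [-0.0008, -0.0019, 0.0019]],
```

View pics/s8.png

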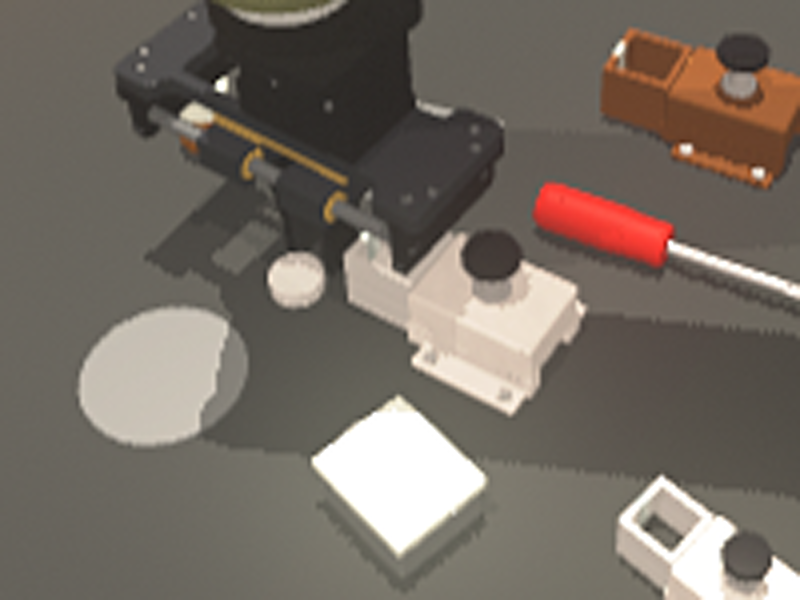

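View pics/w8.png

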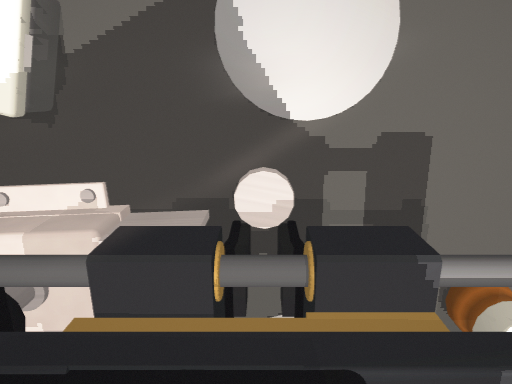

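The stub is seated in the V of the tips at (264,198). Now I go diagonally towards the plate centre.

Run:
```python
from bench import r
from h import *
load(r,"side");load(r,"wrist")
print(ray(*C["side"],130+297/4,180+273/4,.01),ray(*C["wrist"],264,198,.01),ray(*C["wrist"],308,28,0))
plan(r,[0.603,0.165,0.006],90,5)
```

```text
[0.59103972 0.14731999 0.01      ] [0.59516394 0.15141491 0.01      ] [0.61491493 0.22896788 0.        ]
t 6.75 p [0.5932 0.1265 0.0062] yaw 90.1 w 0.0138 F [ 0.34 -0.22  0.44]
[[0.0077, 0.002, 0.0], [-0.0002, -0.0003, 0.0004]],
[[0.0154, 0.0039, 0.0001], [-0.0003, -0.0007, 0.0008]],
[[0.0231, 0.0059, 0.0001], [-0.0005, -0.001, 0.0012]],
[[0.0308, 0.0079, 0.0002], [-0.0006, -0.0014, 0.0016]],
[[0.0384, 0.0099, 0.0002], [-0.0008, -0.0017, 0.002]],
```

Emit:
step_arm(
  increments=[
    [[0.006, 0.001, 0], [0, 0, 0]],
    [[0.014, 0.003, 0], [0, 0, 0]],
    [[0.022, 0.005, 0], [0, 0, 0]],
    [[0.03, 0.007, 0], [0, 0, 0]],
    [[0.038, 0.0095, 0], [0, 0, 0]],
  ],
)

```text
time: 7.25
ee_pos: [0.6027, 0.1656, 0.0062]
eef_rot: [0.706, 0.708, 0.0, -0.001]
ft_force: [-0.3, -0.2, 0.2]
width: 0.0139
```

Run:
```python
from bench import r
from h import *
plan(r,[0.612,0.2055,0.006],90,5)
c=load(r,"wrist");cv2.imwrite("pics/w9.png",c)
```

```text
t 7.25 p [0.6027 0.1656 0.0062] yaw 90.1 w 0.0139 F [-0.27 -0.24  0.15]
[[0.008, 0.0019, 0.0001], [-0.0002, -0.0004, 0.0005]],
[[0.0159, 0.0038, 0.0001], [-0.0004, -0.0008, 0.001]],
[[0.0239, 0.0057, 0.0002], [-0.0006, -0.0011, 0.0015]],
[[0.0319, 0.0075, 0.0002], [-0.0008, -0.0015, 0.002]],
[[0.0399, 0.0094, 0.0003], [-0.001, -0.0019, 0.0025]],
```

View pics/w9.png

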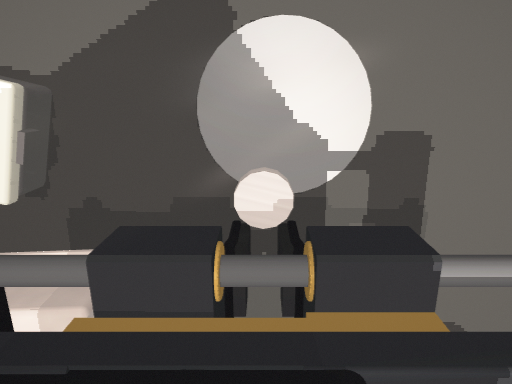

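The stub is still seated at (264,198), and the plate centre is at (284,105) ahead and slightly right. I continue, slowing at the end.

Emit:
step_arm(
  increments=[
    [[0.009, 0.002, 0], [0, 0, 0]],
    [[0.018, 0.004, 0], [0, 0, 0]],
    [[0.027, 0.006, 0], [0, 0, 0]],
    [[0.034, 0.008, 0], [0, 0, 0]],
    [[0.039, 0.0095, 0], [0, 0, 0]],
  ],
)

```text
time: 7.8
ee_pos: [0.6122, 0.2073, 0.0065]
eef_rot: [0.706, 0.709, 0.001, -0.001]
ft_force: [-0.1, 0.8, -0.7]
width: 0.0139
```

Run:
```python
from bench import r
from h import *
plan(r,[0.612,0.16,0.006],90,5)
c=load(r,"wrist");cv2.imwrite("pics/w10.png",c)
c=load(r,"side");cv2.imwrite("pics/s10.png",cv2.resize(c[180:330,130:330],None,fx=4,fy=4,interpolation=cv2.INTER_CUBIC))
```

```text
t 7.8 p [0.6122 0.2073 0.0065] yaw 90.2 w 0.0139 F [-0.12  0.81 -0.66]
[[-0.0095, -0.0001, 0.0001], [-0.0001, -0.0007, 0.0009]],
[[-0.0189, -0.0002, 0.0001], [-0.0002, -0.0013, 0.0017]],
[[-0.0284, -0.0002, 0.0002], [-0.0004, -0.002, 0.0026]],
[[-0.0378, -0.0003, 0.0003], [-0.0005, -0.0027, 0.0035]],
[[-0.0473, -0.0004, 0.0003], [-0.0006, -0.0033, 0.0043]],
```

View pics/w10.png

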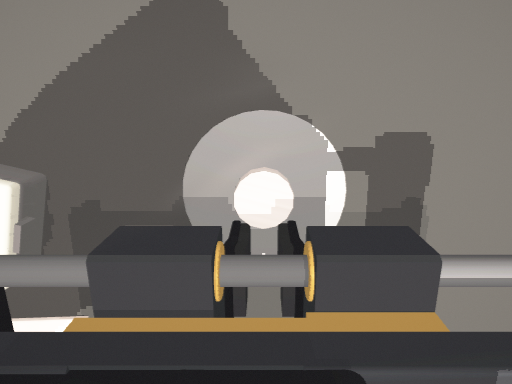

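View pics/s10.png

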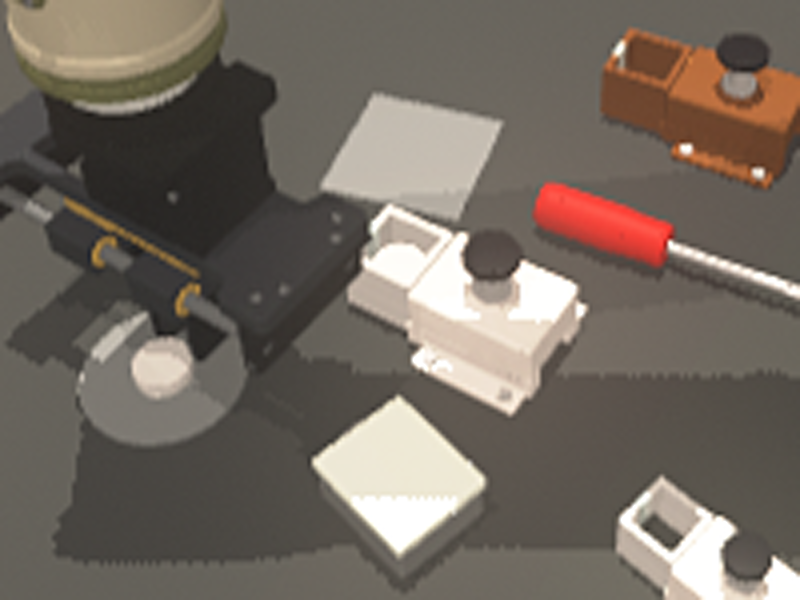

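The stub sits at crop (163,367), at the centre of the round plate. I back off and rise.

Emit:
step_arm(
  increments=[
    [[-0.006, 0, 0], [0, 0, 0]],
    [[-0.014, 0, 0], [0, 0, 0]],
    [[-0.025, 0, -0.01], [0, 0, 0]],
    [[-0.035, 0, -0.04], [0, 0, 0]],
    [[-0.04, 0, -0.08], [0, 0, 0]],
  ],
)

```text
time: 8.4
ee_pos: [0.6116, 0.1638, 0.0862]
eef_rot: [0.706, 0.708, -0.001, -0.002]
ft_force: [0.5, -0.1, -0.1]
width: 0.0138
```

Emit:
step_arm(
  increments=[
    [[-0.02, 0, -0.03], [0, 0, 0]],
    [[-0.05, 0, -0.06], [0, 0, 0]],
    [[-0.08, 0, -0.08], [0, 0, 0]],
    [[-0.1, 0, -0.08], [0, 0, 0]],
    [[-0.1, 0, -0.08], [0, 0, 0]],
  ],
)

```text
time: 8.9
ee_pos: [0.6128, 0.058, 0.1674]
eef_rot: [0.709, 0.706, -0.001, -0.0]
ft_force: [-0.7, 0.4, 0.6]
width: 0.0139
```

Run:
```python
from bench import r
from h import *
plan(r,[0.612,0.16,0.2],90,1)
c=load(r,"wrist");cv2.imwrite("pics/w11.png",c)
c=load(r,"side");cv2.imwrite("pics/s11.png",cv2.resize(c[180:330,130:330],None,fx=4,fy=4,interpolation=cv2.INTER_CUBIC))
```

```text
t 8.9 p [0.6128 0.058  0.1674] yaw 89.8 w 0.0139 F [-0.74  0.41  0.63]
[[0.102, -0.0013, -0.0327], [-0.0017, 0.0007, -0.0043]],
```

View pics/w11.png

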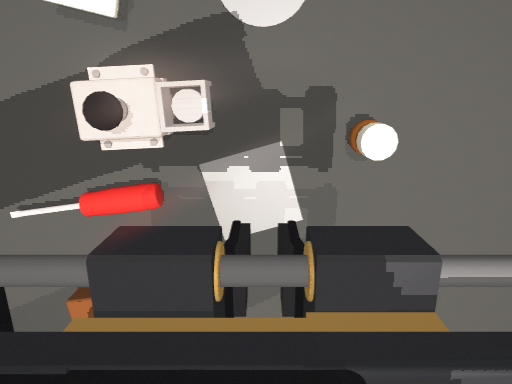

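View pics/s11.png

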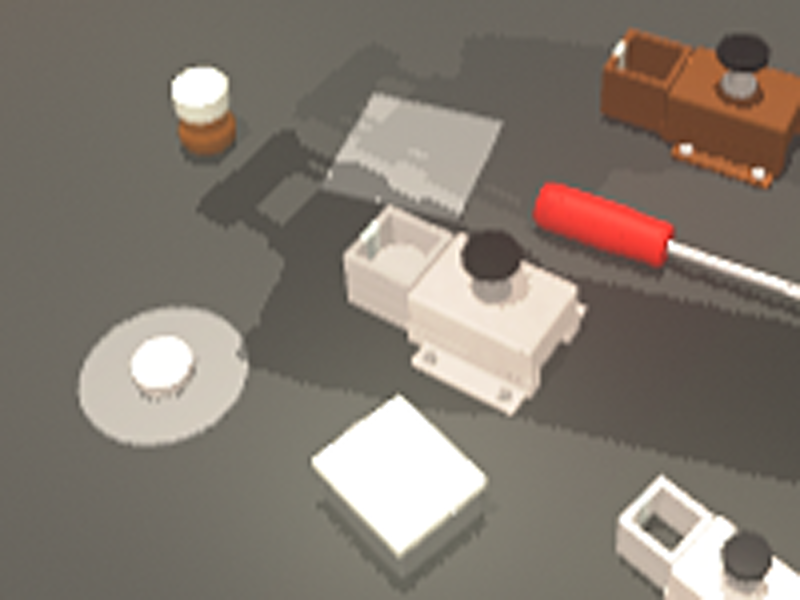

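The stub lies flat, centred on the round plate at crop (162,362). The knob is up, the bystanders have not moved, and the arm is clear.

Run:
```python
from bench import r
from h import *
load(r,"side")
print(ray(*C["side"],130+162/4,180+361/4,.01),"plate .612 .2294", "F",r.read_state()["ft_force"])
print(r.close_job())
```

```text
[0.61027858 0.22833456 0.01      ] plate .612 .2294 F [-0.30861628  0.27601108 -0.83866331]
the job is handed in; nothing more can be done
None
```

I pressed the knob of the larger white dispenser once, slowly, to its hard stop at z = 48 mm with about 20 N. I let it come back up and pushed the stub with the two fingertips, slightly open, onto the round plate. I then backed the arm off and handed the job in at about 9 s.

Last checks, all from the camera pictures:
- **Stub:** it lies flat at about (0.610, 0.228), some 2 mm from the plate centre at (0.612, 0.229).
- **Dispenser:** the knob is up. I can see a stub in the magazine; that both remaining stubs are there and down by one I did not check separately.
- **Bystanders:** the jar, screwdriver and case look unmoved, by eye and not measured again.
- **Arm:** clear of everything, with the force reading at noise level.

No check failed. Midway through the push the side and wrist cameras disagreed by about 6 mm on the stub's position. The top camera was blocked by the arm after the press, so the final position rests on the side view alone.

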